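# Latch the grinder's drive cover, then hold the belt tensioner back for a belt change

### The job

The carver's belt grinder is about to get a new belt. First secure its shut drive cover by turning the turnbutton all the way across the cover's front edge; then push the idler wheel of the sprung tensioner arm inwards, towards the drive wheel, until its pawl has clicked in and the arm is pushed clearly further, close to its end stop. Finish while still holding it there with the fingers against the spring, not resting on the pawl, and leave the other things on the bench where they are.

Things in the scene. Friction and masses are not known exactly. Their poses are not given: they have to be found in the camera images.
- grinder: grey belt grinder, fixed: base plate 280 (x) x 400 (y) x 20 mm; origin at the plate's underside centre, x away from its front edge, y to its left, z up. On it, in mm: at left the drive housing (x -35..115, y 45..175, 76 high with its cover), motor behind it; turnbutton post at (-55, 110); fixed black drive wheel 56 diameter, 82 high, at (-80, 10); tensioner at right.
- cover (a joint): flat aluminium cover (150 x 132 x 6 mm) of the drive housing, hinged at its far edge; 0 rad = shut (as it starts, held only by its weight), grows as it opens upward.
- turnbutton (a joint): stiff steel turnbutton (0.06 N m, stays put) on a post, turning about a vertical axis. Bar 60 x 16 mm, 78 to 86 mm above the bench, wing 42 mm and tail 18 mm from the axis, a grip rib on top. 0 rad: wing towards the grinder's -y, cover free; grows counter-clockwise from above to 1.57 (end stop): wing towards the grinder's +x, over the cover's front edge = secured. Starts at 0.12 to 0.5.
- button_grip (a point): point on the turnbutton's axis, 98 mm above the bench, in the middle of the grip rib. The rib is 36 mm long along the wing, 10 mm thick, and stands from 86 to 110 mm above the bench. The point's -y axis points along the long wing, z up.
- tensioner (a joint): sprung flat steel arm turning about tensioner_pivot. 0 rad (start): idler wheel sprung out to the grinder's -y; grows as the wheel is pushed to +y (clockwise from above). The arm points along the grinder's -x at 0.30 rad. The pawl resists from about 0.1, clicks in at about 0.37 and then catches the arm at about 0.35 if let go; end stop 0.62. Push needed at the wheel: 4 N at 0 to 11 N at 0.62.
- tensioner_pivot (a point): point on the tensioner arm's vertical axis, 20 mm above the bench; the idler wheel's axis is 110 mm from it. The arm's bar is 18 mm wide, 28 to 34 mm above the bench.
- idler: plain aluminium idler wheel standing upright on the tensioner arm's front end: cylinder 32 mm diameter, 56 mm high, from 34 to 90 mm above the bench, turning stiffly on its pin; origin at the centre of its underside. At least 25 mm are free all round it.
- pawl (a joint): small steel ratchet pawl slider behind the tensioner's tail, sprung inwards; 0 m = in, grows to about 0.006 m as the tooth pushes it back, returns to 0 with the click.
- spare_wheel: loose spare aluminium wheel, 42 mm diameter, 24 mm high, lying on the base plate: leave alone. Origin at its underside.
- oilstone: loose dark sharpening stone 150 x 50 x 25 mm left of the grinder: leave alone.
- mallet: loose turned wooden mallet standing on its head, 92 mm diameter, 200 mm high, right of the grinder: leave alone.
- gouge: loose carving tool with a wooden handle lying right of the grinder: leave alone.
- polish_jar: loose jar, 64 mm diameter, 55 mm high, left of the grinder: leave alone.
- spoon: loose wooden spoon lying left of the grinder: leave alone.
- offcut: loose wood offcut 36 x 50 x 22 mm lying on the base plate: leave alone.

How it is judged:
By the outcome, as a careful person would: the job done as asked, in the order asked, and still so for the second after the job is handed in, while the arm keeps its last pose, push and grip.
It also fails if it takes over 51 s, if anything falls off the work surface, if the arm or the gripper's body presses on something with over 40 N, if the wrist force passes 120 N, or if a joint passes its speed limit or range.

### The arm

A 6-joint arm with a two-finger parallel gripper is mounted at the origin on the work surface. World frame = base frame: x ahead of the robot, y to its left, z up, the work surface at z = 0. Lengths are in m, angles in rad, forces in N, time in s.
With the tool pointing down it reaches from about 0.4 to 0.925 m from the base axis. Payload 3.4 kg.
Tool frame: the origin (TCP) lies between the finger pads; the fingertips stand 14 mm ahead of it and the grasp point (between the pads) lies 5 mm behind it; z points along the fingers, y is the line along which they close (so a half turn about z gives the same grasp; the last joint's range is limited). The gripper opens to 85 mm and grips with 20 to 120 N. Pads are 22 mm wide; open, the fingers measure 114 mm over their backs; the gripper's body (76 mm by 85 mm) begins 54 mm behind the grasp point. The pads swing forward as they close: fully open they stand 13 mm farther back than shut.
Start: joints at [-1.288, 0.307, 1.506, -0, 1.328, -0.073], TCP at [0.2, -0.539, 0.206] pointing down, gripper open.
Joint ranges: [-3.12, 3.12], [-1.05, 2.28], [0.14, 2.33], [-1.42, 4.57], [0.1, 2.73], [-2.68, 2.68]. Speed limits (rad/s): [2.57, 2.57, 3.14, 3.14, 3.14, 3.14].

### API

Orientations are given as a unit quaternion [w, x, y, z].
In Python, from cell import readout, grab_frame, get_calibration, ctrl gives the robot as it stands. The module is installed in compiled form; this text tells all that it offers.
- The arm moves only by the tool send_rows, never from a script. Its argument "motion" is a list of rows, each a list of 5 numbers: the opening, from -1 (shut) to 1 (fully open), then the shift along the tool's x, y, z in m, then the turn about the tool's z in rad. In form: [[jaw, dx, dy, dz, twist], ...]. A call has 1 to 12 rows; each row is the pose to reach, as a shift and turn from the pose commanded when the call began, along the tool's axes at that moment; what a row does not reach only later rows make up. A row lasts 1/10 s, in which the tool goes at most 50 mm and 8.59 degrees, less where a joint would pass 70% of its speed; a pose out of reach is approached as far as the arm can. A call with a gripper value outside its range is refused whole. The fingers move at their own pace and stop on an object; the grip force is fixed at half the most. Time passes only in rows, so rows that repeat a pose let the fingers close. It gives the time, the measured TCP pose, the force, the opening and the grip force at its end, in the units of the state.
- readout.state(): the state, without advancing time (a new reading comes with each control period).
- grab_frame(name): name is "scene" or "top" or "wrist"; returns (picture, depth): 400x640x3 uint8, blue, green, red; 400x640 float32, m along the optical axis (not along the pixel's ray), 0 where there is no reading.
- get_calibration(name): a dict with "fx", "fy", "cx", "cy" (pixels), "R" (3x3) and "t" (3): a world point X has camera coordinates R X + t. Camera axes: x right, y down, z forward; pixel columns grow to the right and rows downward; lengths in m; the calibration is good to about 2 mm. A picture is of the moment at which its call begins: read the wrist's pose just before it. get_calibration takes no time and is no camera call; for the wrist camera it gives the pose at the moment of the call.
- ctrl.hand_in(): hands the job in; it is judged then, once.
The state is a dict: "clock": time; "joint_pos": joint angles; "joint_velocities": joint speeds; "joint_efforts": joint torques, N m; "eef_pos": TCP position; "ee_rot": TCP orientation; "force": force on the tool from outside, world axes, zero at the start; "wrist_torque": the same for the moment, N m; "gripper_width": finger opening in m; "finger_force": force on a finger pad.
Only numpy, scipy, OpenCV 4.12 (cv2) and the standard library are available. Lean on these libraries where they do the work, as an engineer would, in place of code of your own. Each camera call takes 0.05 s, during which the arm holds its last target. There are 200 camera calls.

## Working session

There is one attempt and no reset: what is moved stays moved. The work goes in short steps, Python scripts to look and compute and a tool call to move; the robot and the scene stay as the last step left them, time stands still between calls to the robot, and variables do not carry over. Pictures are saved under pics/ and viewed, at most 10 in all, crops included, and the job is handed in when it is done.

Besides the shell and the picture viewer there is one more tool, called after "Emit:" by a JSON object that holds its "op" and its "data", one argument or row to a line. send_rows: Moves the arm, as the interface text tells. Its arguments: {"type":"object","properties":{"motion":{"type":"array"}},"required":["motion"]}

```bash
mkdir -p pics; cat > h.py <<'E'
import numpy as np, cv2
from cell import readout, grab_frame, get_calibration, ctrl
def world(name,d,c=None):
    c=c or get_calibration(name); R=np.array(c["R"]);t=np.array(c["t"])
    v,u=np.mgrid[:400,:640]
    P=np.stack([(u-c["cx"])/c["fx"]*d,(v-c["cy"])/c["fy"]*d,d],-1)
    return (P-t)@R
E
python3 - <<'E'
from h import *
s=readout.state(); print(s)
for n in ("top","scene"):
    p,d=grab_frame(n); np.save(f"{n}.npy",world(n,d)*(d>0)[...,None]); cv2.imwrite(f"pics/{n}1.png",p)
E
```

```text
{'clock': 0.0, 'joint_pos': array([-1.28851907e+00,  3.07541505e-01,  1.50769700e+00,  8.88795139e-06,
        1.32839569e+00, -7.35084683e-02]), 'joint_velocities': array([ 3.13943199e-04,  1.74371349e-03,  3.76026218e-05, -8.48246967e-04,
       -5.79839632e-04, -3.31308640e-04]), 'joint_efforts': array([ 1.26696941e-04, -4.57554138e+01, -2.51912749e+01, -9.45296415e-05,
        1.34688322e-02,  6.47755300e-06]), 'eef_pos': array([ 0.20005078, -0.53826448,  0.20539023]), 'ee_rot': array([-1.01566416e-03,  9.84218425e-01,  1.76954938e-01, -1.02069674e-04]), 'force': array([0.3156887 , 0.30437508, 0.48192874]), 'wrist_torque': array([-0.04028343,  0.01975517,  0.0072535 ]), 'finger_force': 0.0, 'gripper_width': 0.0850338076138851}
```

View pics/top1.png

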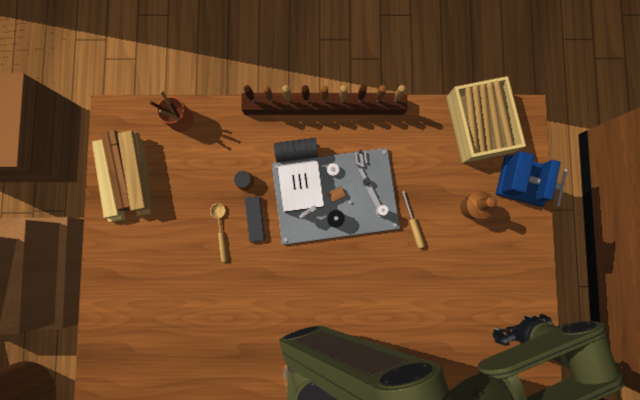

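View pics/scene1.png

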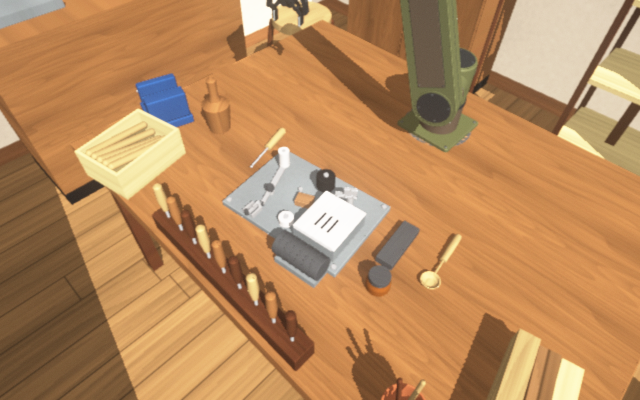

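Top view: plate corners ≈(275,158),(388,150),(400,231),(284,243). The drive wheel is at (336,218), the idler at (383,210), and the turnbutton at about (308,212). The robot side is at the bottom of the picture.

```bash
python3 - <<'E'
from h import *
p=cv2.imread("pics/top1.png")
def cl(n):
    W=np.load(n+".npy").reshape(-1,3); return W[(abs(W).sum(1)>0)]
t=np.load("top.npy")
for u,v in [(275,158),(388,150),(400,231),(284,243),(336,218),(383,210),(308,212),(302,185)]: print((u,v),t[v,u].round(4))
for n in("top","scene"):
    W=cl(n); c=t[190,337]; W=W[np.linalg.norm(W[:,:2]-c[:2],axis=1)<.33]
    for lo,hi in[(.014,.026),(.070,.0775),(.0795,.0835),(.0875,.0925),(.1,.115)]:
        m=W[(W[:,2]>lo)&(W[:,2]<hi)]; 
        # grid components
        g=np.zeros((340,340),np.uint8); ij=((m[:,:2]-c[:2]+.34)/.002).astype(int); g[ij[:,0],ij[:,1]]=1
        g=cv2.dilate(g,np.ones((3,3)));k,l=cv2.connectedComponents(g); L=l[ij[:,0],ij[:,1]]
        for i in range(1,k):
            q=m[L==i]
            if len(q)<12: continue
            r=cv2.minAreaRect((q[:,:2]*1000).astype(np.float32)); print(n,lo,len(q),np.round(r[0],1),np.round(r[1],1),round(r[2],1))
cv2.imwrite("pics/top_c.png",cv2.resize(p[140:255,260:430],None,fx=4.5,fy=4.5,interpolation=cv2.INTER_CUBIC))
E
```

```text
(275, 158) [0.7082 0.142  0.0751]
(388, 150) [ 0.7512 -0.2414 -0.0018]
(400, 231) [ 0.4707 -0.2772 -0.0026]
(284, 243) [0.4309 0.1153 0.02  ]
(336, 218) [ 0.5101 -0.0569  0.0815]
(383, 210) [ 0.5347 -0.2074  0.092 ]
(308, 212) [0.5279 0.0325 0.1052]
(302, 185) [0.6184 0.0531 0.0761]
top 0.014 176 [ 485.4 -320.9] [131.7  24.8] 16.9
top 0.014 6210 [590.6 -54.2] [280.4 400.3] 7.6
top 0.014 456 [512.3 218. ] [150.   50.7] 7.5
top 0.014 15 [ 583.  -290.6] [45.3  4.7] 14.5
top 0.014 15 [616.3 244.3] [ 8.8 34.2] 25.6
top 0.014 34 [ 875.2 -208.2] [86.6  4. ] 89.4
top 0.014 45 [875.  -62.9] [121.    4.8] 89.8
top 0.014 41 [876.   66.7] [117.7   3. ] 89.9
top 0.07 137 [510.5 -54. ] [51.9 51.9] 89.8
top 0.07 1314 [616.8  60.4] [154.4 132.1] 7.5
top 0.07 88 [714.1  75. ] [ 14.4 136. ] 7.5
top 0.07 17 [757.6 129.3] [ 8.6 40.2] 7.0
top 0.07 16 [764.4  72.9] [ 6.6 53.7] 9.2
top 0.07 13 [770.9  24.1] [25.9 11.1] 78.1
top 0.0795 27 [506.8 -58. ] [44.2 21.5] 20.6
top 0.0795 13 [543.3  18.7] [13.3 30.5] 34.1
top 0.0795 13 [655.8 110.3] [20.4 34.3] 6.6
top 0.0795 108 [725.3  74.6] [ 28.6 136.4] 7.0
top 
[... 932 characters left out ...]
12.8
scene 0.0795 27 [506.8 -52.5] [23.  41.8] 1.3
scene 0.0795 14 [ 539.1 -196.1] [ 9.8 29.9] 53.5
scene 0.0795 14 [712.  133.5] [ 9.3 21.4] 1.7
scene 0.0795 14 [716.5 101.3] [ 7.1 29.9] 7.1
scene 0.0795 18 [721.4  44.3] [ 9.8 37.8] 6.9
scene 0.0795 166 [752.   79.4] [ 27.7 140.5] 11.4
scene 0.0875 56 [ 531.9 -204.3] [30.7 29.6] 42.6
scene 0.0875 21 [526.7  46.9] [12.  43.5] 28.0
scene 0.0875 215 [740.1  78.2] [ 30.6 136.6] 8.6
scene 0.1 68 [518.4  47.2] [13.6 35.3] 33.6
scene 0.1 24 [903.7 -72.1] [ 8.6 20.9] 80.2
scene 0.1 16 [ 903.7 -189. ] [ 3.7 12.5] 74.2
scene 0.1 25 [ 906.4 -131.3] [ 6.  19.4] 63.5
scene 0.1 21 [907.  -10.6] [ 6.8 16.5] 59.7
scene 0.1 20 [907.5  48.2] [ 7.  16.4] 53.3
```

View pics/top_c.png

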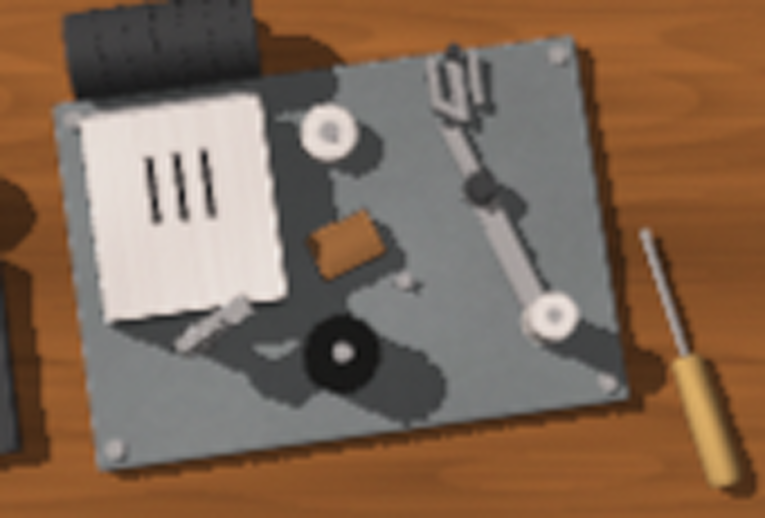

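Estimates from the top cloud and from the crop, where the bar lies at (180,345)–(250,300) and the idler at (553,315):
- **Grinder:** origin (0.591, -0.054), yaw 7.5°.
- **Button axis:** (0.521, 0.0475), wing at about -55°, so q≈0.48.
- **Idler:** (0.535, -0.204).

Next I work out the shifts.

```bash
cat >> h.py <<'E'
from scipy.spatial.transform import Rotation as Ro
def rot(s): q=s["ee_rot"]; return Ro.from_quat([q[1],q[2],q[3],q[0]])
def shift(target,yaw=None):
    s=readout.state(); r=rot(s); M=r.as_matrix(); y0=np.degrees(np.arctan2(M[1,0],M[0,0]))
    d=M.T@(np.array(target)-s["eef_pos"])
    tw=None if yaw is None else -np.radians((yaw-y0+180)%360-180)
    print("shift",d.round(4),"twist",tw and round(tw,3),"yaw",round(y0,2),"tool z",M[:,2].round(3))
E
python3 -c "
from h import *
shift([.44,-.25,.22],70); shift([.521,.0475,.18],125)"
```

```text
shift [ 0.3253 -0.1867 -0.0141] twist -0.866 yaw 20.39 tool z [-0.001  0.002 -1.   ]
shift [ 0.5049 -0.4373  0.0264] twist -1.826 yaw 20.39 tool z [-0.001  0.002 -1.   ]
```

Emit:
{"op": "send_rows", "data": {
  "motion": [
    [1,0.04,-0.023,0,-0.15],
    [1,0.08,-0.047,0,-0.3],
    [1,0.12,-0.07,-0.005,-0.45],
    [1,0.16,-0.093,-0.01,-0.6],
    [1,0.2,-0.117,-0.014,-0.75],
    [1,0.24,-0.14,-0.014,-0.9],
    [1,0.28,-0.163,-0.014,-1.05],
    [1,0.325,-0.187,-0.014,-1.2],
    [1,0.36,-0.23,-0.01,-1.35],
    [1,0.39,-0.27,-0.005,-1.5],
    [1,0.42,-0.31,0,-1.65],
    [1,0.45,-0.35,0,-1.8]
  ]
}}

```text
clock: 1.3
eef_pos: [0.4977, -0.0587, 0.2054]
ee_rot: [-0.001, 0.471, 0.882, -0.0]
force: [-0.3, -1.2, 0.8]
gripper_width: 0.0854
finger_force: 0.0
```

Emit:
{"op": "send_rows", "data": {
  "motion": [
    [1,0,0,0,0]
  ]
}}

```text
clock: 1.4
eef_pos: [0.4989, -0.0548, 0.2058]
ee_rot: [-0.001, 0.469, 0.883, 0.001]
force: [0.1, -0.7, 0.2]
gripper_width: 0.0857
finger_force: 0.0
```

```bash
python3 -c "
from h import *
print(readout.state()['clock'],readout.state()['eef_pos'])
shift([.521,.0475,.18],125)"
```

```text
1.4 [ 0.49891784 -0.05484548  0.20581515]
shift [0.0723 0.0756 0.0261] twist -0.016 yaw 124.07 tool z [-0.     0.003 -1.   ]
```

Emit:
{"op": "send_rows", "data": {
  "motion": [
    [1,0.024,0.025,0.008,-0.01],
    [1,0.048,0.05,0.016,-0.016],
    [1,0.072,0.0755,0.026,-0.016],
    [1,0.072,0.0755,0.026,-0.016],
    [1,0.072,0.0755,0.026,-0.016]
  ]
}}

```text
clock: 1.9
eef_pos: [0.5209, 0.0407, 0.1798]
ee_rot: [-0.001, 0.466, 0.885, -0.001]
force: [-0.2, -0.3, 0.4]
gripper_width: 0.0851
finger_force: 0.0
```

```bash
python3 - <<'E'
from h import *
print(readout.state()['eef_pos']); c=get_calibration("wrist"); p,d=grab_frame("wrist"); W=world("wrist",d,c)
cv2.imwrite("pics/w1.png",p)
A=np.array([.521,.0475]); near=(np.linalg.norm(W[...,:2]-A,axis=-1)<.045)&(d>0)
for lo,hi in[(.104,.115),(.082,.09)]:
    q=W[near&(W[...,2]>lo)&(W[...,2]<hi)]
    if len(q)>20: r=cv2.minAreaRect((q[:,:2]*1000).astype(np.float32)); print(lo,len(q),np.round(r,1) if 0 else r, q[:,2].mean())
E
```

```text
[0.5208895  0.04065194 0.17980239]
0.104 546 ((520.5285034179688, 46.363189697265625), (9.606344223022461, 35.99749755859375), 35.02366256713867) 0.11078671248387383
0.082 589 ((527.49267578125, 36.684410095214844), (15.735119819641113, 59.80312728881836), 35.12459945678711) 0.08691797101268317
```

View pics/w1.png

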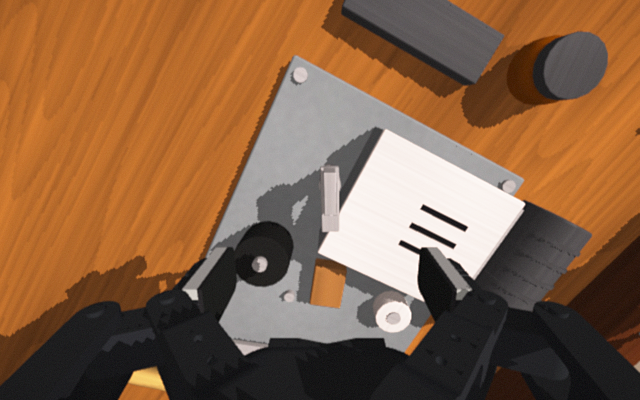

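Wrist view: the rib is at (330,195), between the fingers at (210,275) and (445,275). It is centred at (0.5205, 0.0464) with the wing at -55°. I'll descend onto it next.

```bash
python3 -c "
from h import *
shift([.5205,.0466,.104],125)"
```

```text
shift [0.0058 0.0033 0.0762] twist -0.01 yaw 124.42 tool z [-0.001 -0.001 -1.   ]
```

Emit:
{"op": "send_rows", "data": {
  "motion": [
    [0.4,0.006,0.003,0.025,-0.01],
    [0.0,0.006,0.003,0.05,-0.01],
    [0.0,0.006,0.003,0.06,-0.01],
    [0.0,0.006,0.003,0.06,-0.01],
    [0.0,0.006,0.003,0.06,-0.01]
  ]
}}

```text
clock: 2.45
eef_pos: [0.5211, 0.0467, 0.1211]
ee_rot: [0.0, 0.462, 0.887, 0.0]
force: [0.4, -0.3, 0.5]
gripper_width: 0.0432
finger_force: 0.0
```

```bash
python3 -c "
from h import *
shift([.5205,.0466,.104],125)"
```

```text
shift [ 0.0003 -0.0005  0.0171] twist -0.001 yaw 124.93 tool z [ 0.001 -0.    -1.   ]
```

Emit:
{"op": "send_rows", "data": {
  "motion": [
    [0.0,0,0,0.009,0],
    [0.0,0,0,0.017,0],
    [-1,0,0,0.017,0],
    [-1,0,0,0.017,0],
    [-1,0,0,0.017,0],
    [-1,0,0,0.017,0],
    [-1,0,0,0.017,0]
  ]
}}

```text
clock: 3.15
eef_pos: [0.5207, 0.0476, 0.1036]
ee_rot: [0.0, 0.462, 0.887, 0.0]
force: [0.5, -0.3, 0.3]
gripper_width: -0.0002
finger_force: 0.0
```

```bash
python3 - <<'E'
from h import *
print(readout.state()); c=get_calibration("wrist"); p,d=grab_frame("wrist"); W=world("wrist",d,c)
cv2.imwrite("pics/w2.png",p)
p,d=grab_frame("scene"); cv2.imwrite("pics/s2.png",cv2.resize(p[120:260,270:430],None,fx=4,fy=4,interpolation=cv2.INTER_CUBIC))
E
```

```text
{'clock': 3.15, 'joint_pos': array([ 1.03215025e-02,  3.37749556e-01,  1.75494920e+00,  2.50119181e-05,
        1.04839588e+00, -6.00822720e-01]), 'joint_velocities': array([-4.72319102e-06,  1.00394049e-03,  1.24146179e-03, -1.81036393e-03,
       -7.47009162e-04, -4.13138322e-04]), 'joint_efforts': array([-2.07284073e-03, -4.29368913e+01, -2.04572207e+01, -5.38254008e-04,
       -1.55565842e-03,  6.76030538e-07]), 'eef_pos': array([0.52066066, 0.04758503, 0.10362445]), 'ee_rot': array([2.14591540e-04, 4.61630396e-01, 8.87072328e-01, 1.26787292e-04]), 'force': array([ 0.5355436 , -0.30233036,  0.30595748]), 'wrist_torque': array([-0.01816038,  0.00114123,  0.03307124]), 'finger_force': 0.0, 'gripper_width': -0.0002439936179761282}
```

View pics/w2.png

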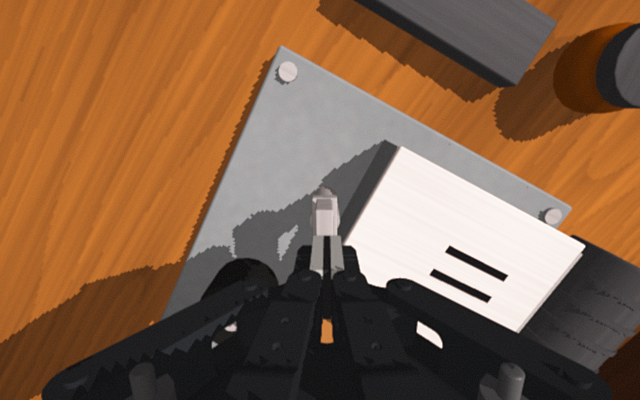

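View pics/s2.png

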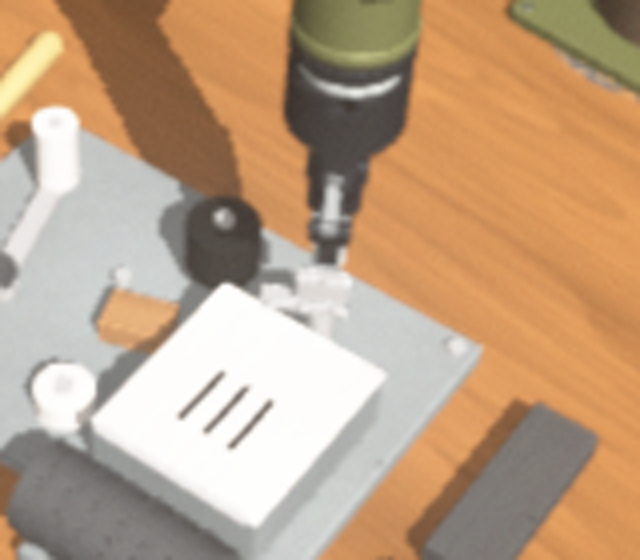

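Wrist view: the rib's tail end is at (322,190–235) and the pads at (312–340,240–270). The fingers have closed on nothing. I'll compare fingertip and rib heights in the clouds.

```bash
python3 - <<'E'
from h import *
c=get_calibration("wrist"); p,d=grab_frame("wrist"); W=world("wrist",d,c)
for u,v in [(322,195),(322,208),(322,222),(326,232),(318,240),(318,250),(318,265),(326,255),(336,245),(336,262)]: print((u,v),W[v,u].round(4),p[v,u])
c=get_calibration("scene"); p,d=grab_frame("scene"); W=world("scene",d,c)
pr=lambda X:(lambda q:(q[:2]/q[2]*[c["fx"],c["fy"]]+[c["cx"],c["cy"]]).round(1))(np.array(c["R"])@X+c["t"])
print(pr([.5207,.0476,.0896]),pr([.5207,.0476,.11]))
for v in range(170,200,2): print(v,[tuple((W[v,u]*1000).astype(int)) for u in(348,351,354)])
E
```

```text
(322, 195) [0.5138 0.0531 0.0496] [118 121 130]
(322, 208) [0.5095 0.0606 0.1079] [127 129 140]
(322, 222) [0.5135 0.0551 0.112 ] [183 188 200]
(326, 232) [0.5188 0.0514 0.1119] [186 189 203]
(318, 240) [0.5117 0.055  0.1387] [138 143 147]
(318, 250) [0.5117 0.0555 0.1501] [136 139 144]
(318, 265) [0.512  0.0558 0.1637] [138 143 150]
(326, 255) [0.5147 0.0573 0.1544] [25 29 28]
(336, 245) [0.5184 0.0598 0.1444] [136 142 147]
(336, 262) [0.518  0.0596 0.1607] [137 143 147]
[349.9 193.9] [350.4 188.9]
170 [(np.int64(536), np.int64(45), np.int64(193)), (np.int64(536), np.int64(54), np.int64(199)), (np.int64(553), np.int64(76), np.int64(227))]
172 [(np.int64(391), np.int64(-65), np.int64(-3)), (np.int64(561), np.int64(74), np.int64(225)), (np.int64(558), np.int64(80), np.int64(227))]
174 [(np.int64(570), np.int64(72), np.int64(223)), (np.int64(566), np.int64(78), np.int64(224)), (np.int64(561), np.int64(83), np.int64(225))]
176 [(np.int64(573), np.int64(75), np.int64(220)), (np.int64(567), np.int64(79), np.int64(220)), (np.int64(562), np.int64(84), np.int64(219))]
178 [(np.int64(573), np
[... 838 characters left out ...]
[(np.int64(526), np.int64(44), np.int64(107)), (np.int64(520), np.int64(49), np.int64(107)), (np.int64(517), np.int64(57), np.int64(110))]
192 [(np.int64(525), np.int64(44), np.int64(98)), (np.int64(521), np.int64(51), np.int64(101)), (np.int64(516), np.int64(57), np.int64(102))]
194 [(np.int64(527), np.int64(46), np.int64(93)), (np.int64(521), np.int64(51), np.int64(92)), (np.int64(515), np.int64(57), np.int64(93))]
196 [(np.int64(527), np.int64(47), np.int64(86)), (np.int64(521), np.int64(52), np.int64(84)), (np.int64(514), np.int64(57), np.int64(83))]
198 [(np.int64(529), np.int64(49), np.int64(81)), (np.int64(521), np.int64(53), np.int64(78)), (np.int64(517), np.int64(60), np.int64(80))]
```

Both cameras show the shut fingertips at z≈0.132, above the rib (0.111), so they sit about 40 mm higher than the nominal tip offset implies. I'll open, go down 25 mm, and check force and height again.

Emit:
{"op": "send_rows", "data": {
  "motion": [
    [0,0,0,0,0],
    [0,0,0,0,0],
    [0,0,0,0,0],
    [0,0,0,0.012,0],
    [0,0,0,0.025,0],
    [0,0,0,0.025,0],
    [0,0,0,0.025,0]
  ]
}}

```text
clock: 4.05
eef_pos: [0.5199, 0.0475, 0.0777]
ee_rot: [-0.001, 0.462, 0.887, -0.0]
force: [0.4, -0.0, 0.2]
gripper_width: 0.0428
finger_force: 0.0
```

```bash
python3 - <<'E'
from h import *
s=readout.state(); print(s['eef_pos'],s['force'],s['gripper_width'])
for n in("wrist","scene"):
    c=get_calibration(n); p,d=grab_frame(n); W=world(n,d,c)
    A=np.array([.5205,.047]); U=np.array([np.cos(np.radians(35)),np.sin(np.radians(35))]); V=np.array([-U[1],U[0]])
    q=(W[...,:2]-A); a=q@U; b=q@V
    for side in(-1,1):
        m=(abs(b)<.016)&(side*a>.012)&(side*a<.05)&(W[...,2]>.092)&(W[...,2]<.2)&(d>0); z=np.sort(W[...,2][m]); print(n,side,len(z),z[:3].round(4),np.percentile(z,5) if len(z) else 0)
    if n=="wrist": cv2.imwrite("pics/w3.png",p)
E
```

```text
[0.51988993 0.04751405 0.07771737] [ 0.37054273 -0.02649203  0.18517944] 0.042771921782312844
wrist -1 11703 [0.1058 0.1062 0.1064] 0.12429327606392981
wrist 1 9937 [0.1046 0.1055 0.1055] 0.12225466163561469
scene -1 3 [0.1357 0.1386 0.1581] 0.13599440063823356
scene 1 97 [0.1085 0.1094 0.1098] 0.11265579052307473
```

View pics/w3.png

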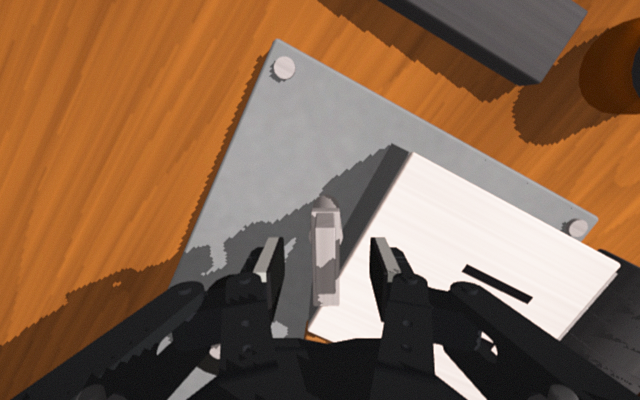

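Wrist view: the fingers (270,265) and (380,265) now straddle the rib (326,255), centred, with tips at z≈0.105. I'll go 11 mm lower and grip.

Emit:
{"op": "send_rows", "data": {
  "motion": [
    [0,0,0,0.006,0],
    [0,0,0,0.011,0],
    [-1,0,0,0.011,0],
    [-1,0,0,0.011,0],
    [-1,0,0,0.011,0],
    [-1,0,0,0.011,0],
    [-1,0,0,0.011,0]
  ]
}}

```text
clock: 4.85
eef_pos: [0.5194, 0.047, 0.0674]
ee_rot: [-0.001, 0.462, 0.887, -0.001]
force: [-3.8, -3.4, 4.1]
gripper_width: 0.0085
finger_force: 59.8
```

Gripped: width 8.5 mm, 60 N. Now turn counter-clockwise.

Emit:
{"op": "send_rows", "data": {
  "motion": [
    [-1,0,0,0,-0.1],
    [-1,0,0,0,-0.2],
    [-1,0,0,0,-0.3],
    [-1,0,0,0,-0.4],
    [-1,0,0,0,-0.5],
    [-1,0,0,0,-0.6],
    [-1,0,0,0,-0.7],
    [-1,0,0,0,-0.8],
    [-1,0,0,0,-0.9],
    [-1,0,0,0,-1.0],
    [-1,0,0,0,-1.08],
    [-1,0,0,0,-1.08]
  ]
}}

```text
clock: 6.05
eef_pos: [0.5186, 0.0455, 0.0674]
ee_rot: [-0.002, -0.061, 0.998, -0.002]
force: [-5.1, -8.8, 5.0]
gripper_width: 0.0087
finger_force: 60.0
```

```bash
python3 -c "
from h import *
s=readout.state(); print(s['wrist_torque']); shift([.5205,.047,.067],187.5)"
```

```text
[-1.33639699  0.84673298  0.09653726]
shift [-0.0021  0.0013  0.0004] twist -0.008 yaw -172.96 tool z [-0.003 -0.003 -1.   ]
```

Emit:
{"op": "send_rows", "data": {
  "motion": [
    [-1,-0.001,0.001,0,-0.03],
    [-1,-0.001,0.001,0,-0.06],
    [-1,-0.001,0.001,0,-0.06],
    [-1,-0.001,0.001,0,-0.06]
  ]
}}

```text
clock: 6.45
eef_pos: [0.5186, 0.0455, 0.0674]
ee_rot: [-0.003, -0.089, 0.996, -0.002]
force: [-6.7, -12.2, 7.3]
gripper_width: 0.0086
finger_force: 62.5
```

```bash
python3 -c "
from h import *
s=readout.state(); print(s['wrist_torque']); shift([.5205,.047,.067],187.5)"
```

```text
[-2.06851664  1.09752895 -0.87080442]
shift [-0.0021  0.0012  0.0004] twist 0.048 yaw -169.74 tool z [-0.005 -0.005 -1.   ]
```

The wrist torque has risen to 0.87 N m, so the button is at its stop. Release, lift and check.

Emit:
{"op": "send_rows", "data": {
  "motion": [
    [-1,0,0,0,0.05],
    [0.2,0,0,0,0.05],
    [0.2,0,0,0,0.05],
    [0.2,0,0,0,0.05],
    [0.2,0,0,-0.03,0.05],
    [0.2,0,0,-0.07,0.05],
    [0.2,0,0,-0.09,0.05],
    [0.2,0,0,-0.09,0.05]
  ]
}}

```text
clock: 7.25
eef_pos: [0.5248, 0.0493, 0.1609]
ee_rot: [0.004, -0.065, 0.998, 0.0]
force: [0.3, 0.6, 0.7]
gripper_width: 0.0515
finger_force: 0.0
```

```bash
python3 - <<'E'
from h import *
for n in("wrist","top","scene"):
    c=get_calibration(n); p,d=grab_frame(n); W=world(n,d,c); A=np.array([.5205,.0468])
    near=(np.linalg.norm(W[...,:2]-A,axis=-1)<.03)&(d>0)
    for lo,hi in [(.102,.116),(.082,.09)]:
        q=W[near&(W[...,2]>lo)&(W[...,2]<hi)]
        if len(q)>20: print(n,lo,len(q),cv2.minAreaRect((q[:,:2]*1000).astype(np.float32)))
    q=W[(np.linalg.norm(W[...,:2]-[.535,-.204],axis=-1)<.03)&(W[...,2]>.085)&(W[...,2]<.096)&(d>0)]
    if len(q)>10: print(n,"idler",len(q),cv2.minEnclosingCircle((q[:,:2]*1000).astype(np.float32)),q[:,2].mean())
shift([.535,-.2045,.125],187.5)
E
```

```text
wrist 0.102 657 ((520.6179809570312, 46.681610107421875), (36.14345169067383, 9.75697135925293), 7.359694480895996)
wrist 0.082 406 ((526.4953002929688, 47.149776458740234), (47.8530387878418, 15.785937309265137), 7.82291841506958)
wrist idler 987 ((535.2261962890625, -204.7035675048828), 16.989656448364258) 0.09058970206027753
top idler 74 ((534.7310791015625, -205.0150909423828), 16.13964080810547) 0.09028173031363344
scene 0.102 51 ((520.2476196289062, 47.75117492675781), (37.874637603759766, 11.458335876464844), 7.750833511352539)
scene 0.082 52 ((524.3886108398438, 48.07904052734375), (48.51700973510742, 17.31861686706543), 7.0390119552612305)
scene idler 77 ((531.0374755859375, -207.18080139160156), 18.858539581298828) 0.08982488569859334
shift [ 0.0189 -0.2531  0.0316] twist -0.0 yaw -172.52 tool z [-0.001  0.    -1.   ]
```

The rib and bar lie at about 7.5°, which is fully across. The idler is at (0.535, -0.2047). Next, go above it.

Emit:
{"op": "send_rows", "data": {
  "motion": [
    [0.2,0.004,-0.05,0,0],
    [0.2,0.008,-0.1,0,0],
    [0.2,0.012,-0.15,0,0],
    [0.2,0.016,-0.2,0,0],
    [0.2,0.019,-0.235,0.01,0],
    [0.2,0.019,-0.253,0.03,0],
    [0.2,0.019,-0.253,0.03,0],
    [0.2,0.019,-0.253,0.03,0]
  ]
}}

```text
clock: 8.2
eef_pos: [0.5339, -0.2039, 0.1254]
ee_rot: [-0.002, -0.064, 0.998, 0.001]
force: [0.9, 0.4, -0.6]
gripper_width: 0.0514
finger_force: 0.0
```

```bash
python3 -c "
from h import *
p,d=grab_frame('wrist');cv2.imwrite('pics/w4.png',p)
shift([.535,-.2045,.0375],187.5)"
```

```text
shift [-0.0006 -0.0012  0.0888] twist -0.001 yaw -172.54 tool z [-0.002  0.002 -1.   ]
```

View pics/w4.png

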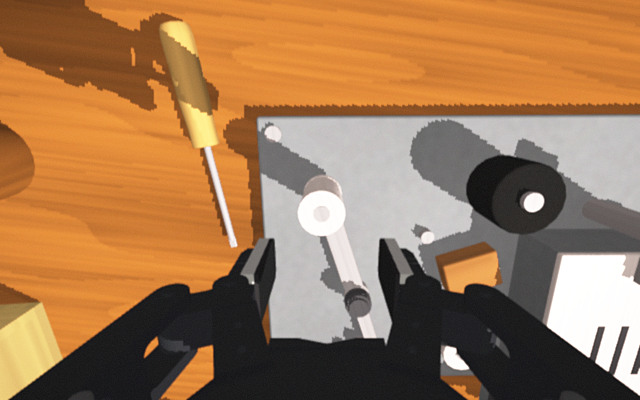

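Wrist view: the idler top is at (321,213), centred between the fingers (260,265) and (390,265), and the surroundings are clear. I'll descend and grip.

Emit:
{"op": "send_rows", "data": {
  "motion": [
    [0.2,0,-0.001,0.025,0],
    [0.2,0,-0.001,0.05,0],
    [0.2,0,-0.001,0.07,0],
    [0.2,0,-0.001,0.088,0],
    [0.2,0,-0.001,0.088,0],
    [-1,0,-0.001,0.088,0],
    [-1,0,-0.001,0.088,0],
    [-1,0,-0.001,0.088,0],
    [-1,0,-0.001,0.088,0]
  ]
}}

```text
clock: 9.15
eef_pos: [0.537, -0.2068, 0.0408]
ee_rot: [0.002, -0.065, 0.998, -0.001]
force: [1.0, -3.4, 0.9]
gripper_width: 0.0299
finger_force: 59.6
```

```bash
python3 - <<'E'
from h import *
s=readout.state(); e=s["eef_pos"]; y=np.radians(7.5); G=np.array([[np.cos(y),-np.sin(y)],[np.sin(y),np.cos(y)]])
M=rot(s).as_matrix()
for q in np.arange(.1,.61,.1).tolist()+[.55,.58]:
    a=.3-q; dg=.11*np.array([-np.cos(a)+np.cos(.3), -np.sin(a)+np.sin(.3)])
    print(round(q,2),(M.T@np.r_[G@dg,0]).round(4))
E
```

```text
0.1 [ 0.0027  0.0107 -0.    ]
0.2 [ 0.0044  0.0215 -0.0001]
0.3 [ 0.0049  0.0325 -0.0001]
0.4 [ 0.0044  0.0435 -0.0001]
0.5 [ 0.0028  0.0544 -0.0001]
0.6 [ 0.      0.065  -0.0002]
0.55 [ 0.0015  0.0597 -0.0002]
0.58 [ 0.0007  0.0629 -0.0002]
```

Gripped: width 30 mm, 60 N. Push along the arc.

Emit:
{"op": "send_rows", "data": {
  "motion": [
    [-1,0.0015,0.006,0,0],
    [-1,0.003,0.012,0,0],
    [-1,0.004,0.018,0,0],
    [-1,0.0045,0.024,0,0],
    [-1,0.005,0.03,0,0],
    [-1,0.005,0.036,0,0],
    [-1,0.0045,0.042,0,0],
    [-1,0.004,0.048,0,0],
    [-1,0.003,0.054,0,0],
    [-1,0.0015,0.059,0,0],
    [-1,0.001,0.062,0,0],
    [-1,0.001,0.062,0,0]
  ]
}}

```text
clock: 10.35
eef_pos: [0.5278, -0.1468, 0.0407]
ee_rot: [0.001, -0.066, 0.998, -0.002]
force: [-0.6, -9.6, 2.6]
gripper_width: 0.0304
finger_force: 60.1
```

Emit:
{"op": "send_rows", "data": {
  "motion": [
    [-1,0,0,0,0],
    [-1,0,0,0,0]
  ]
}}

```text
clock: 10.55
eef_pos: [0.5278, -0.1471, 0.0407]
ee_rot: [0.001, -0.065, 0.998, -0.002]
force: [-1.0, -9.2, 3.1]
gripper_width: 0.0308
finger_force: 60.1
```

```bash
python3 - <<'E'
from h import *
s=readout.state(); print(s["eef_pos"],s["force"],s["gripper_width"],s["wrist_torque"])
y=np.radians(7.5); G=np.array([[np.cos(y),-np.sin(y)],[np.sin(y),np.cos(y)]])
O=np.array([.5906,-.0542]); P=O+G@[.0304,-.1091]
a=lambda X:(lambda g:.3+np.arctan2(g[1],-g[0]))(G.T@(X-P))
print("from tcp",a(s["eef_pos"][:2]),np.linalg.norm(s["eef_pos"][:2]-P))
for n in("top","scene"):
    p,d=grab_frame(n); W=world(n,d)
    # arm bar points between pivot and wheel
    q=W[(W[...,2]>.029)&(W[...,2]<.038)&(d>0)][:,:2]; g=(q-P)@G; r=np.linalg.norm(g,axis=1)
    m=(r>.03)&(r<.085)&(g[:,0]<-.02)&(abs(np.arctan2(g[:,1],-g[:,0]))<.5)
    print(n,m.sum(),.3+np.median(np.arctan2(g[m,1],-g[m,0])))
    if n=="scene": cv2.imwrite("pics/s5.png",cv2.resize(p[130:290,200:400],None,fx=4,fy=3.7,interpolation=cv2.INTER_CUBIC))
E
```

```text
[ 0.52778513 -0.14709583  0.04074409] [-0.95107574 -9.22324451  3.12391249] 0.030765536068794817 [-1.47867477  0.15725354  0.0427563 ]
from tcp 0.5359528417851191 0.10778944259442459
top 0 nan
scene 95 0.5590548176759408
  return _methods._mean(a, axis=axis, dtype=dtype,
  ret = ret.dtype.type(ret / rcount)
```

View pics/s5.png

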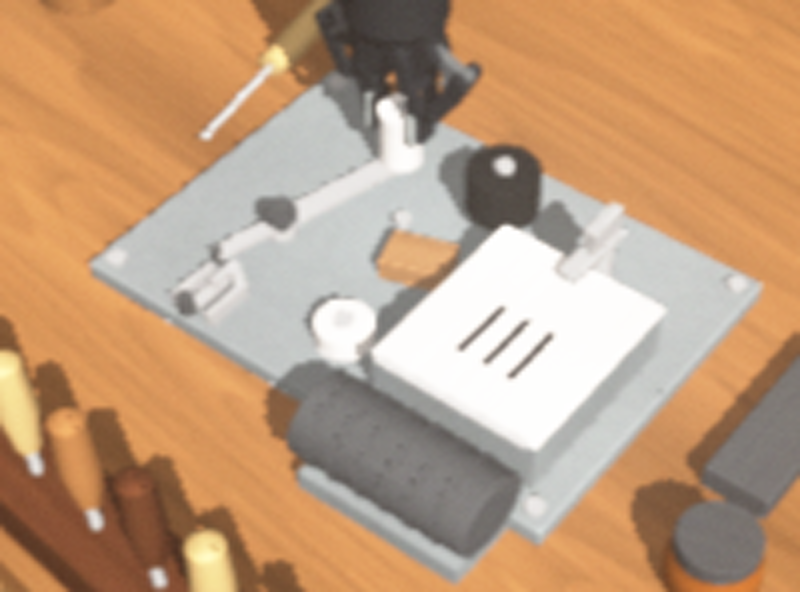

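Scene view: the turnbutton bar lies over the cover's edge at (590,245). The idler (400,140) is held between the fingers with the arm at about 0.55 rad, 9.3 N. I'll push a touch further.

Emit:
{"op": "send_rows", "data": {
  "motion": [
    [-1,0,0.002,0,0],
    [-1,-0.001,0.0035,0,0],
    [-1,-0.001,0.0035,0,0],
    [-1,-0.001,0.0035,0,0]
  ]
}}

```text
clock: 11.05
eef_pos: [0.5283, -0.1436, 0.0407]
ee_rot: [0.001, -0.065, 0.998, -0.002]
force: [-1.0, -10.1, 3.1]
gripper_width: 0.03
finger_force: 59.9
```

```bash
python3 -c "
from h import *
print(readout.state()['force'],ctrl.hand_in())"
```

```text
the job is handed in; nothing more can be done
[ -0.96450379 -10.14839574   3.10953645] None
```

I handed the job in at about 11 s: the turnbutton is turned to its end stop across the cover, and the fingers hold the idler at an estimated 0.57–0.59 rad against about 10 N of spring, past the click and just short of the 0.62 end stop; I saw no sign of other items being disturbed.

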